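# Stand the framed photo on its small leaning easel

### The arm

A 6-joint arm with a two-finger parallel gripper is mounted at the origin on the work surface. World frame = base frame: x ahead of the robot, y to its left, z up, the work surface at z = 0. Lengths are in m, angles in rad, forces in N, time in s.
With the tool pointing down it reaches from about 0.35 to 0.975 m from the base axis. Payload 4.9 kg.
Tool frame: the origin (TCP) lies midway between the tips of the shut fingers; the grasp point (between the pads) lies 19 mm behind it (ctrl.hold_point_z is the distance from the TCP to the grasp point, in m); z points along the fingers, y is the line along which they close (so a half turn about z gives the same grasp; the last joint's range is limited). The gripper opens to 85 mm and grips with 20 to 120 N. Pads are 22 mm wide; open, the fingers measure 114 mm over their backs; the gripper's body (76 mm by 85 mm) begins 54 mm behind the grasp point. The pads swing forward as they close: fully open they stand 13 mm farther back than shut.
Start: joints at [1.013, 0.053, 1.613, -0, 1.476, -0.119], TCP at [0.266, 0.566, 0.231] pointing down, gripper open.
Joint ranges: [-3.01, 3.01], [-1.01, 2.22], [0.06, 2.58], [-1.02, 4.17], [0.09, 2.62], [-3.14, 3.14]. Speed limits (rad/s): [2.57, 2.57, 3.14, 3.14, 3.14, 3.14].

### API

Orientations are given as a rotation vector (axis times angle).
In Python, from station import status, viewer, finish_job, ctrl gives the robot as it stands.
- The arm moves only by the shell command python3 -m jog 'ROWS' [FORCE]. ROWS is JSON, a list of rows, each a list of 7 numbers: the turn, a rotation vector about the tool's x, y, z each as a share of 5 degrees, from -1 to 1, then the shift along the tool's x, y, z each as a share of 30 mm, from -1 to 1, then the opening, from -1 (shut) to 1 (fully open). A call has 1 to 5 rows; each row shifts and turns the commanded pose from where the row before left it, along the tool's axes as they then stand; what a row does not reach is not made up. A row lasts 1/8 s, in which the tool goes at most 62.5 mm and 10.7 degrees, less where a joint would pass 70% of its speed; a pose out of reach is approached as far as the arm can. A call with a number of a shift or a turn outside -1 to 1 is refused whole. A call with a gripper value outside its range is refused whole. The fingers move at their own pace and stop on an object; FORCE is the grip in N (left out, the last holds). Time passes only in rows, so rows that do not move let the fingers close. It gives the time, the measured TCP pose, the force, the opening and the grip force at its end, in the units of the state.
- status.get_obs(): the state, without advancing time (a new reading comes with each control period).
- viewer.get_image(name): name is "side" or "top"; returns a dict with "img" (480x640x3 uint8, red, green, blue), "fovy" (degrees; the focal length in pixels is half the picture's height over the tangent of half this angle, whatever the lens; pixels are square), "cx", "cy" (the principal point, pixels), "rvec" (rotation vector, rad) and "tvec" (3), from world to camera coordinates, as OpenCV has them. Camera axes: x right, y down, z forward; pixel columns grow to the right and rows downward; lengths in m; the calibration is good to about 2 mm. A picture is of the moment at which its call begins. There is no depth.
- finish_job(): hands the job in; it is judged then, once.
The state is a dict: "t": time; "q": joint angles; "dq": joint speeds; "effort": joint torques, N m; "tool_pos": TCP position; "tool_rot": TCP orientation; "contact_force": force on the tool from outside, world axes, zero at the start; "wrist_torque": the same for the moment, N m; "opening": finger opening in m; "grip_force": force on a finger pad.
Only numpy, scipy, OpenCV 4.12 (cv2) and the standard library are available. Lean on these libraries where they do the work, as an engineer would, in place of code of your own. Each camera call takes 0.05 s, during which the arm holds its last target. There are 200 camera calls.

### The job

Take the framed photo out of the wooden rack and set it on the ledge of the small easel, the picture still facing out of the easel, centred, square and lying flat back against the leaning panel. The ledge can be clamped at any height, so feel for it: keep hold of the frame until it rests on the ledge and against the panel, do not let it fall or press hard (it has glass), then let go. Leave the book, lotion bottle, dish and hairbrush where they are.

Things in the scene. Friction and masses are not known exactly. Their poses are not given: they have to be found in the camera images.
- frame: photo frame, dark wood, a rigid slab 16 mm thick (x), 130 wide (y), 180 tall (z), 0.2 to 0.41 kg. Origin: centre of its underside; z to its top edge, +x out of the picture, y along its width. Starts upright in one of the rack's two slots, top edge 192 mm above the table. Grip it at the middle of its top edge, across the thickness.
- picture (a point): centre of the frame's picture side, 8 mm in front of (+x) and 90 mm above the frame's origin. The other side is plain brown card.
- rack: fixed wooden rack, base 150 (x) x 120 (y) x 12 mm, origin centre of underside. Two slots at x = -45 and +45 mm, each 19 mm wide between 4 mm walls rising to 62 mm above the table; frame and book stand on the base, either in either slot. The frame in it has the rack's axes (picture to the rack's +x).
- easel: fixed heavy wooden easel, base 160 (x) x 120 (y) x 12 mm; origin centre of underside, z up, +x its front. On it a panel leans back 20 degrees from vertical (top towards -x), propped by two struts behind; nothing of it is higher than 160 mm above the table. A ledge, square to the panel's face, is clamped on the panel's front.
- rest (a point): middle of the lower edge of the panel's front face, 30 mm in front of and 16 mm above the easel's origin. z runs up the face (20 degrees from vertical), +x squarely out of it, y across. The ledge's upper surface is clamped stiffly somewhere at z = 25 to 65 mm; where is not reported and varies. Placed, the frame's origin is at x = 8 mm, y = 0, z = ledge height, axes parallel to these.
- panel_top (a point): middle of the upper edge of the panel's front face, 150 mm up from rest; the panel is 90 mm wide and 10 mm thick. The ledge on it, lined with thin felt, is 90 mm wide and 26 mm deep, then a lip 4 mm thick and 8 mm high (30 mm out in all). The placed frame's top edge stands 55 to 95 mm past this point.
- book: bystander: blue hardback, 16 x 105 x 150 mm tall, upright in the rack's other slot; origin at the centre of its underside. Leave it there.
- lotion: bystander: white lotion bottle, 48 mm diameter, 150 mm tall, standing; origin at the centre of its underside. Leave it.
- dish: bystander: small white trinket bowl, 80 mm diameter, 30 mm high; origin at the centre of its underside. Leave it.
- hairbrush: bystander: black paddle hairbrush 185 mm long, 50 wide, 28 high, lying along its x; origin at the middle of its underside. Leave it.

How it is judged:
By the outcome, as a careful person would: the job done as asked, in the order asked, and still so for the second after the job is handed in, with the robot touching nothing.
It also fails if it takes over 48 s, if anything falls off the work surface, if the arm or the gripper's body presses on something with over 40 N, if the wrist force passes 120 N, or if a joint passes its speed limit or range.

## Working session

There is one attempt and no reset: what is moved stays moved. The work goes in short steps, Python scripts to look and compute and a shell command to move; the robot and the scene stay as the last step left them, time stands still between calls to the robot, and variables do not carry over. Pictures are saved under pics/ and viewed, at most 10 in all, crops included, and the job is handed in when it is done.

```bash
mkdir -p pics; ls
python3 - <<'E'
from station import status, viewer, ctrl
import cv2,json,pickle
d={n:viewer.get_image(n) for n in("side","top")}
pickle.dump(d,open('d0.pkl','wb'))
for n in d:
    cv2.imwrite(f'pics/{n}0.png',d[n]['img'][:,:,::-1]); print(n,[d[n][k] for k in('fovy','cx','cy','rvec','tvec')])
print(status.get_obs(),ctrl.hold_point_z)
E
```

```text
pics
side [43.92396255750391, 325.0712097220351, 247.4720684480599, array([ 2.07783073, -0.46684109,  0.22719952]), array([-0.55543291,  0.24273907,  1.00591463])]
top [48.18786818270837, 314.1222547309398, 230.04967690137028, array([ 2.14040091, -2.12892583,  0.16019663]), array([-0.01483045,  0.61465944,  0.95384496])]
{'t': 0.1, 'q': array([ 1.01301545e+00,  5.32980165e-02,  1.61416926e+00, -3.85886994e-05,
        1.47602132e+00, -1.18981898e-01]), 'dq': array([ 0.0021559 ,  0.00026164, -0.0032728 ,  0.00091846,  0.00079234,
        0.00126038]), 'effort': array([-1.43379766e-04, -3.94909573e+01, -3.71361458e+01, -1.37648449e-04,
        3.93910901e-03, -1.77776838e-05]), 'tool_pos': array([0.26522491, 0.56529727, 0.23017402]), 'tool_rot': array([-6.83612336e-01, -3.06570450e+00,  2.82874781e-03]), 'contact_force': array([-0.12556413, -0.34865846, -0.31691674]), 'wrist_torque': array([ 0.00335252,  0.01599702, -0.02471997]), 'grip_force': 0.0, 'opening': 0.08486472278001295} 0.0187
```

View pics/side0.png

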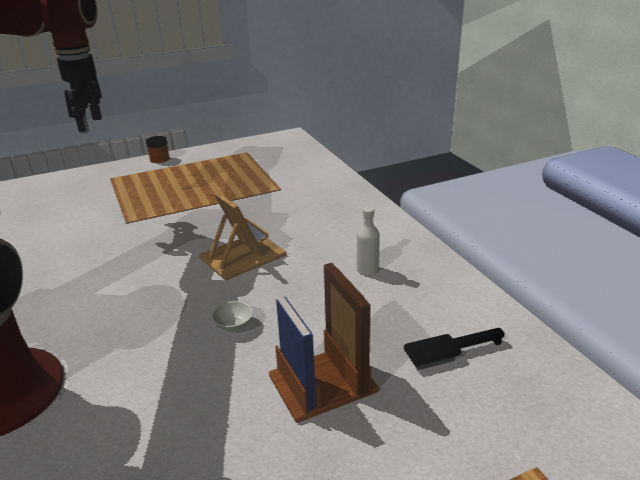

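View pics/top0.png

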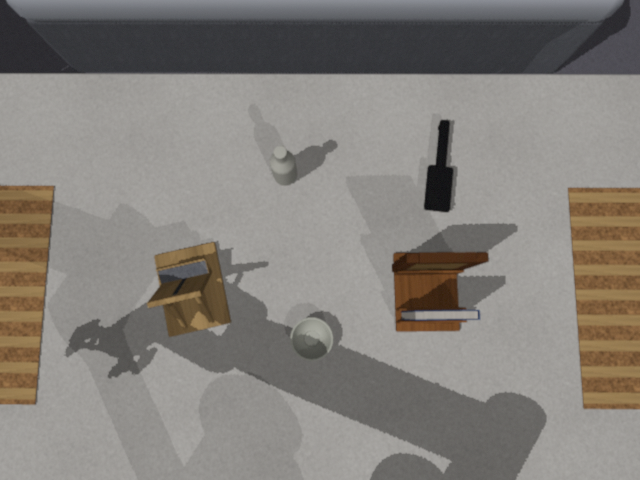

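The side view shows the frame at about (348,330) in the far slot, with a tan inset towards the book at (297,350). The easel is at (243,240), the lotion at (368,245) and the dish at (232,315). In the top view the rack base spans (395..460, 255..330), and the easel base spans (157..230, 243..335) with its ledge at about (183,270). I'll enlarge these for the corners.

Run:
```python
import cv2,pickle,numpy as np
d=pickle.load(open('d0.pkl','rb'))
def c(n,x,y):  # 100x75 crop x4
    return cv2.resize(np.ascontiguousarray(d[n]['img'][y:y+100,x:x+133,::-1]),(399,300),interpolation=cv2.INTER_CUBIC)
a=np.hstack([c('top',130,237),c('top',380,242)]); 
s=d['side']['img'][:,:,::-1]
b=np.hstack([cv2.resize(s[185:285,180:313],(399,300),interpolation=cv2.INTER_CUBIC),cv2.resize(s[255:425,240:466],(399,300),interpolation=cv2.INTER_CUBIC)])
cv2.imwrite('pics/m.png',np.vstack([a,b]))
```

```text
(no output)
```

View pics/m.png

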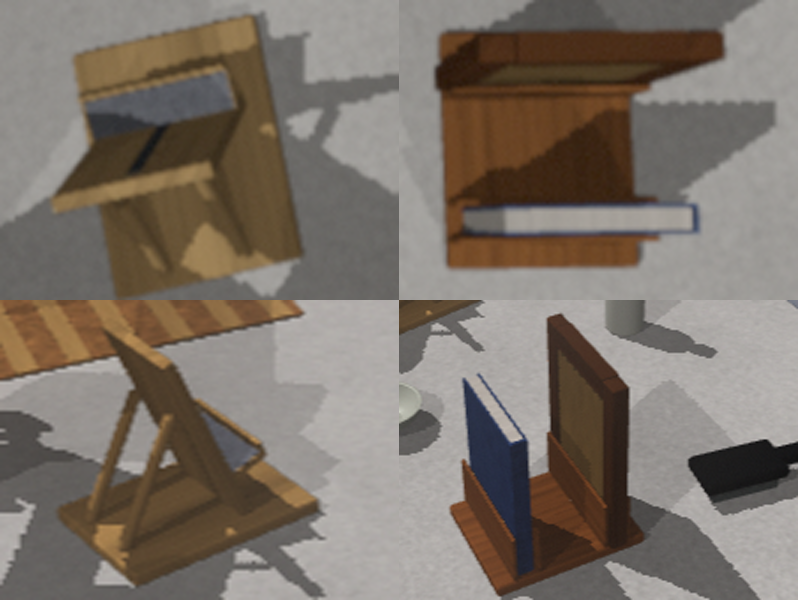

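The enlargements settle the orientation. The tan, plain card is on the book side, so the picture faces world +x. The easel's ledge (grey felt) is also on the +x side, about 13° yawed. Next I'll cast rays through the corners.

```bash
cat > h.py <<'E'
import numpy as np,cv2,pickle
from scipy.spatial.transform import Rotation as R
def cam(d):
    f=240/np.tan(np.radians(d['fovy']/2)); M=R.from_rotvec(d['rvec']).as_matrix()
    return f,M,np.array(d['tvec'])
def ray(d,u,v,z):
    f,M,t=cam(d); r=M.T@np.array([(u-d['cx'])/f,(v-d['cy'])/f,1]); c=-M.T@t
    return c+r*(z-c[2])/r[2]
def proj(d,p):
    f,M,t=cam(d); q=M@np.asarray(p,float)+t; return np.array([d['cx']+f*q[0]/q[2],d['cy']+f*q[1]/q[2]])
E
python3 - <<'E'
from h import *
np.set_printoptions(precision=4,suppress=True)
d=pickle.load(open('d0.pkl','rb'));T,S=d['top'],d['side']
tl=lambda x,y:(130+x/3,237+y/3); tr=lambda x,y:(380+(x-399)/3,242+y/3)
bl=lambda x,y:(180+x/3,185+(y-300)/3); br=lambda x,y:(240+(x-399)/1.765,255+(y-300)/1.765)
E=[ray(T,*tl(75,55),.012),ray(T,*tl(260,13),.0),ray(T,*tl(301,257),.0),ray(T,*tl(117,297),.006)]
print('easel',np.array(E),'sides',[np.linalg.norm(E[i]-E[i-1]) for i in range(4)])
c=np.mean(E,0); fx=(E[0]+E[1]-E[2]-E[3])[:2]; fy=(E[0]+E[3]-E[1]-E[2])[:2]
print(c,np.degrees([np.arctan2(fx[1],fx[0]),np.arctan2(-fy[0],fy[1])]))
for n,p in zip('nl r',[ (58,512),(135,585),(320,507)]): print('side easel',ray(S,*bl(*p),.012 if p[0]<100 else 0))
F=[ray(T,*tr(*p),.192) for p in((481,36),(722,33),(723,58),(484,64))]
print('frame',np.array(F),np.mean(F,0))
print('frame side',np.array([ray(S,*br(*p),.192) for p in((548,320),(563,315),(629,386),(611,393))]))
print('rack',np.array([ray(T,*tr(*p),z) for p,z in(((448,267),.006),((638,265),.012),((442,33),.0))]))
print('rack side',np.array([ray(S,*br(*p),z) for p,z in(((450,508),.006),((502,595),.0),((645,538),.006))]))
# masks: panel top edge, lotion cap, dish
for n,p,z in(('lotion',(281,153),.15),('dish',(312,335),.03),('brush',(439,190),.02)): print(n,ray(T,*p,z))
print('paneltop',[ray(T,*tl(*p),.157) for p in((55,200),(212,165))])
E
```

```text
easel [[0.5698 0.2953 0.012 ]
 [0.5993 0.1795 0.    ]
 [0.4426 0.1479 0.    ]
 [0.4171 0.2625 0.006 ]] sides [np.float64(0.1563139741099268), np.float64(0.12011714768598038), np.float64(0.15981533235497714), np.float64(0.11751565045683915)]
[0.5072 0.2213 0.0045] [11.7729 13.4244]
side easel [0.4143 0.2486 0.012 ]
side easel [0.4426 0.1468 0.    ]
side easel [0.5988 0.1846 0.    ]
frame [[ 0.5541 -0.1608  0.192 ]
 [ 0.5563 -0.2878  0.192 ]
 [ 0.5431 -0.2877  0.192 ]
 [ 0.5393 -0.1621  0.192 ]] [ 0.5482 -0.2246  0.192 ]
frame side [[ 0.5382 -0.168   0.192 ]
 [ 0.5539 -0.1666  0.192 ]
 [ 0.557  -0.2886  0.192 ]
 [ 0.5393 -0.2905  0.192 ]]
rack [[ 0.4291 -0.1676  0.006 ]
 [ 0.4313 -0.2856  0.012 ]
 [ 0.5781 -0.1673  0.    ]]
rack side [[ 0.4287 -0.1676  0.006 ]
 [ 0.4344 -0.2855  0.    ]
 [ 0.5789 -0.2852  0.006 ]]
lotion [0.7323 0.0452 0.15  ]
dish [ 0.4215 -0.0086  0.03  ]
brush [ 0.6992 -0.2533  0.02  ]
paneltop [array([0.4744, 0.2574, 0.157 ]), array([0.4939, 0.1725, 0.157 ])]
```

```bash
cat >> h.py <<'E'
from station import status,viewer
def go(pos,Rt):
    """shares needed: turn (of 5 deg, tool axes), then shift (of 30 mm) along final / current tool axes"""
    o=status.get_obs(); Rc=R.from_rotvec(o['tool_rot']); dp=np.array(pos)-o['tool_pos']
    rv=(Rc.inv()*Rt).as_rotvec()
    print('t',round(o['t'],2),'pos',o['tool_pos'].round(4),'F',o['contact_force'].round(2),'M',o['wrist_torque'].round(3),'open',round(o['opening'],4),'grip',round(o['grip_force'],1))
    print('turn',(np.degrees(rv)/5).round(3),'shift cur',(Rc.inv().apply(dp)/.03).round(3),'shift after turn',(Rt.inv().apply(dp)/.03).round(3))
def tool(yaw,tilt):  # tool y along horizontal yaw, leaned back by tilt (deg); z down frame
    B=R.from_euler('z',yaw,degrees=True)*R.from_euler('y',-tilt,degrees=True)
    return B*R.from_matrix(np.array([[0,1,0],[1,0,0],[0,0,-1]]).T)
E
python3 -m jog '[[0,0,-1,0,0,-0.2,1],[0,0,-1,0,0,-0.2,1],[0,0,-1,0,0,-0.2,1],[0,0,-1,0,0,-0.2,1],[0,0,-1,0,0,-0.2,1]]' 30
python3 -c "
from h import *
go((.548,-.2265,.26),tool(1.2,0))"
```

```text
t: 0.72
tool_pos: [0.2653, 0.5655, 0.2607]
tool_rot: [0.001, -3.141, 0.002]
contact_force: [0.2, -0.0, 0.8]
opening: 0.0853
grip_force: 0.0
t 0.72 pos [0.2653 0.5655 0.2607] F [ 0.24 -0.04  0.81] M [ 0.013  0.04  -0.008] open 0.0853 grip 0.0
turn [-1.5000e-02  4.0000e-03  1.7765e+01] shift cur [ -9.411 -26.404   0.046] shift after turn [-2.6591e+01  8.8670e+00  2.4000e-02]
```

```bash
python3 -m jog '[[0,0,1,-0.7,-0.7,0,1],[0,0,1,-0.7,-0.7,0,1],[0,0,1,-0.7,-0.7,0,1],[0,0,1,-0.7,-0.7,0,1],[0,0,1,-0.7,-0.7,0,1]]' >/dev/null
python3 -m jog '[[0,0,1,-0.7,-0.7,0,1],[0,0,1,-0.7,-0.7,0,1],[0,0,1,-0.7,-0.7,0,1],[0,0,1,-1,0,0,1],[0,0,1,-1,0,0,1]]' >/dev/null
python3 -m jog '[[0,0,1,-1,0,0,1],[0,0,1,-1,0,0,1],[0,0,1,-1,0,0,1],[0,0,1,-1,0,0,1],[0,0,1,-1,0,0,1]]'
python3 -c "
from h import *
go((.548,-.2265,.26),tool(1.2,0))"
```

```text
t: 2.6
tool_pos: [0.4908, 0.1882, 0.2607]
tool_rot: [-1.919, -2.487, 0.001]
contact_force: [-0.2, 0.1, -0.3]
opening: 0.0853
grip_force: 0.0
t 2.6 pos [0.4908 0.1882 0.2607] F [-0.18  0.09 -0.27] M [0.011 0.062 0.024] open 0.0853 grip 0.0
turn [-1.200e-02  1.000e-03  2.699e+00] shift cur [-13.856  -1.663   0.024] shift after turn [-13.862   1.616   0.022]
```

```bash
python3 -m jog '[[0,0,1,-1,0,0,1],[0,0,1,-1,0,0,1],[0,0,0.7,-1,0,0,1],[0,0,0,-1,0.1,0,1],[0,0,0,-1,0.1,0,1]]' >/dev/null
python3 -m jog '[[0,0,0,-1,0.1,0,1],[0,0,0,-1,0.1,0,1],[0,0,0,-1,0.1,0,1],[0,0,0,-1,0.1,0,1],[0,0,0,-1,0.1,0,1]]' >/dev/null
python3 -m jog '[[0,0,0,-1,0.1,0,1],[0,0,0,-1,0.1,0,1],[0,0,0,-0.8,0.1,0,1],[0,0,0,0,0,0,1]]'
python3 - <<'E'
from h import *
go((.548,-.2265,.156),tool(1.2,0))
# refine easel edges from first top image: gradient maxima across the seen edges
d=pickle.load(open('d0.pkl','rb'))['top'];g=cv2.GaussianBlur(d['img'],(3,3),0).astype(float)
def edge(a,b,z):
    a=np.array(a)/3+[130,237];b=np.array(b)/3+[130,237];n=np.array([a[1]-b[1],b[0]-a[0]]);n/=np.linalg.norm(n);P=[]
    for s in np.linspace(.05,.95,40):
        w=np.arange(-3,3.01,.25);q=(a+s*(b-a)+w[:,None]*n).astype(np.float32)
        v=np.stack([cv2.remap(g[:,:,k],q[:,:1],q[:,1:],cv2.INTER_LINEAR)[:,0] for k in range(3)],1)
        G=np.linalg.norm(np.gradient(v,axis=0),axis=1); P.append(ray(d,*q[G.argmax()],z)[:2])
    vx,vy,x,y=cv2.fitLine(np.float32(P),cv2.DIST_HUBER,0,.001,.001).ravel()
    print(a.round(),np.degrees(np.arctan2(vy,vx))%90,(round(float(x),4),round(float(y),4)),'res',np.abs((np.array(P)-[x,y])@[-vy,vx]).mean().round(4)); return np.array([vx,vy]),np.array([x,y])
L=[edge((75,55),(260,13),.012),edge((260,13),(301,257),.0),edge((301,257),(180,284),.006),edge((75,55),(90,135),.012),edge((103,215),(117,297),.012),edge((55,212),(212,178),.154),edge((82,98),(225,66),.07)]
E
```

```text
t: 4.35
tool_pos: [0.543, -0.1935, 0.2608]
tool_rot: [-2.196, -2.245, 0.0]
contact_force: [-0.7, 0.3, -0.0]
opening: 0.0851
grip_force: 0.0
t 4.35 pos [ 0.543  -0.1935  0.2608] F [-0.67  0.29 -0.02] M [ 0.053 -0.019 -0.012] open 0.0851 grip 0.0
turn [-0.01  -0.007  0.01 ] shift cur [-1.104  0.146  3.492] shift after turn [-1.102  0.144  3.493]
[155. 255.] 13.111038 (0.5856, 0.2389) res 0.0004
[217. 241.] 13.319484 (0.5191, 0.1638) res 0.0012
[230. 323.] 13.600288 (0.4348, 0.1826) res 0.0009
[155. 255.] 14.862823 (0.5437, 0.2916) res 0.0006
[164. 309.] 13.289369 (0.4424, 0.2684) res 0.0004
[148. 308.] 13.207481 (0.4769, 0.2218) res 0.0005
[157. 270.] 15.16143 (0.5489, 0.2294) res 0.0018
```

```bash
python3 -m jog '[[0,0,0,-1,0.15,0,1],[0,0,0,-0.1,0,1,1],[0,0,0,0,0,1,1],[0,0,0,0,0,1,1],[0,0,0,0,0,0.5,1]]' >/dev/null
python3 -m jog '[[0,0,0,0,0,0,1]]'
python3 - <<'E'
from h import *
go((.548,-.2265,.156),tool(1.2,0))
a,b=[viewer.get_image(n)['img'] for n in('side','top')]
cv2.imwrite('pics/g.png',np.hstack([cv2.resize(a[200:430,220:450],(400,400)),cv2.resize(b[190:390,330:530],(400,400))])[:,:,::-1])
E
```

```text
t: 5.1
tool_pos: [0.5478, -0.2244, 0.1552]
tool_rot: [-2.192, -2.247, 0.001]
contact_force: [-0.1, 0.1, -0.1]
opening: 0.0854
grip_force: 0.0
t 5.1 pos [ 0.5478 -0.2244  0.1552] F [-0.08  0.14 -0.05] M [-0.038 -0.019 -0.045] open 0.0854 grip 0.0
turn [-0.024 -0.017  0.039] shift cur [-0.071  0.005 -0.028] shift after turn [-0.071  0.006 -0.028]
```

View pics/g.png

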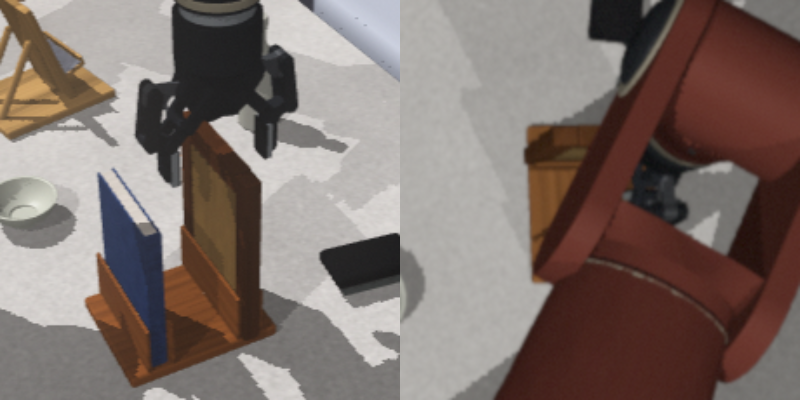

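The fingers straddle the middle of the frame's top edge, with the frame at about (225,160) in the left half and the book clear of the left finger. Closing.

```bash
python3 -m jog '[[0,0,0,-0.06,0,0,-0.3],[0,0,0,0,0,0,-0.6],[0,0,0,0,0,0,-1],[0,0,0,0,0,0,-1],[0,0,0,0,0,0,-1]]' 40
python3 -m jog '[[0,0,0,0,0,0,-1],[0,0,0,0,0,0,-1],[0,0,0,0,0,0,-1]]'
python3 -c "
from h import *
go((.548,-.2265,.156),tool(1.2,0))"
```

```text
t: 5.82
tool_pos: [0.5486, -0.2273, 0.1566]
tool_rot: [2.194, 2.247, 0.0]
contact_force: [0.6, -0.3, 1.0]
opening: 0.0155
grip_force: 39.8
t: 6.2
tool_pos: [0.5486, -0.2272, 0.1566]
tool_rot: [2.194, 2.247, 0.0]
contact_force: [1.6, -1.0, 1.7]
opening: 0.0157
grip_force: 40.0
t 6.2 pos [ 0.5486 -0.2272  0.1566] F [ 1.64 -1.04  1.74] M [-0.088 -0.164  0.001] open 0.0157 grip 40.0
turn [0.007 0.005 0.031] shift cur [ 0.025 -0.02   0.021] shift after turn [ 0.025 -0.02   0.021]
```

```bash
python3 -m jog '[[0,0,0,0,0,-0.3,-1],[0,0,0,0,0,-0.6,-1],[0,0,0,0,0,-1,-1],[0,0,0,0,0,-1,-1],[0,0,0,0,0,-1,-1]]'
python3 -m jog '[[0,0,0,0,0,-1,-1],[0,0,0,0,0,-1,-1],[0,0,0,0,0,-0.7,-1],[0,0,0,0,0,0,-1],[0,0,0,0,0,0,-1]]'
python3 - <<'E'
from h import *
go((.548,-.2265,.36),tool(1.2,0))
a,b=[viewer.get_image(n)['img'] for n in('side','top')]
pickle.dump({'side':a,'top':b},open('d1.pkl','wb'))
cv2.imwrite('pics/l.png',np.hstack([cv2.resize(a[90:390,220:445],(450,600)),cv2.resize(b[190:390,380:496],(350,600))])[:,:,::-1])
E
```

```text
t: 6.82
tool_pos: [0.5478, -0.2269, 0.2751]
tool_rot: [-2.194, -2.247, 0.001]
contact_force: [-0.4, 0.6, -3.4]
opening: 0.0155
grip_force: 39.5
t: 7.45
tool_pos: [0.5479, -0.2268, 0.3528]
tool_rot: [-2.193, -2.246, 0.001]
contact_force: [0.4, -0.4, -3.7]
opening: 0.0155
grip_force: 39.6
t 7.45 pos [ 0.5479 -0.2268  0.3528] F [ 0.37 -0.39 -3.68] M [-0.025 -0.042  0.023] open 0.0155 grip 39.6
turn [-0.026 -0.014  0.032] shift cur [ 0.012  0.003 -0.239] shift after turn [ 0.011  0.003 -0.239]
```

View pics/l.png

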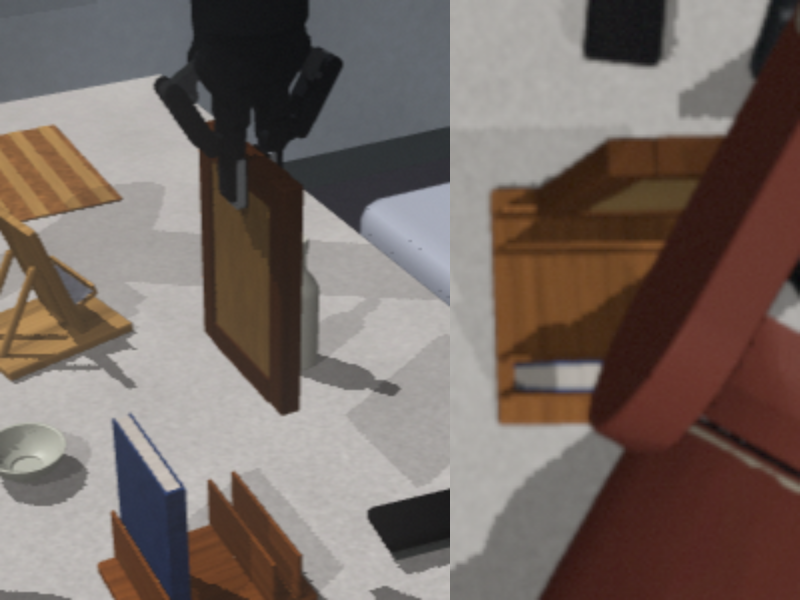

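The frame hangs cleanly with its card side at (235,280), and the book is undisturbed. Next I'll check its pose in the grip and work out the approach.

```bash
cat >> h.py <<'E'
LEN=.1446
def target(h,out,y=0,yaw=13.2,tilt=20,c=(.5075,.2223)):
    B=R.from_euler('z',yaw,degrees=True); 
    N=B.apply([np.cos(np.radians(20)),0,np.sin(np.radians(20))]);Z=B.apply([-np.sin(np.radians(20)),0,np.cos(np.radians(20))])
    rest=np.array([*c,.016])+B.apply([.03,0,0])
    return rest+N*(.008+out)+Z*(h+LEN)+B.apply([0,y,0]),tool(yaw,tilt)
E
python3 - <<'E'
from h import *
d=pickle.load(open('d0.pkl','rb'))['side']
for p in((207,332),(280,411)): print(ray(d,220+p[0]/2,90+p[1]/2,.2082))
for p in((201,152),): print(ray(d,220+p[0]/2,90+p[1]/2,.388))
go(*target(.1,.04))
E
```

```text
[ 0.53950696 -0.16245766  0.2082    ]
[ 0.54261629 -0.28350507  0.2082    ]
[ 0.51801187 -0.21132446  0.388     ]
t 7.55 pos [ 0.5478 -0.2268  0.3521] F [-0.08  0.3  -2.41] M [-0.032  0.055 -0.07 ] open 0.0157 grip 39.6
turn [-4.019  0.389 -2.349] shift cur [14.933 -1.258  3.026] shift after turn [14.881  0.691  3.439]
```

```bash
python3 -m jog '[[0,0,0,0.5,0,0,-1],[-0.3,0.03,-0.2,1,0,0,-1],[-0.6,0.06,-0.35,1,0,0,-1],[-0.6,0.06,-0.35,1,0,0,-1],[-0.6,0.06,-0.35,1,0,0,-1]]' >/dev/null
python3 -m jog '[[-0.6,0.06,-0.35,1,0,0,-1],[-0.6,0.06,-0.35,1,0,0,-1],[-0.6,0.06,-0.35,1,0,0,-1],[-0.4,0.06,-0.15,1,0,0,-1],[-0.2,0,-0.1,1,0,0,-1]]' >/dev/null
python3 -m jog '[[0,0,0,1,0,0,-1],[0,0,0,1,0,0,-1],[0,0,0,1,0,0,-1],[0,0,0,0.5,0,0,-1],[0,0,0,0,0,0,-1]]'
python3 - <<'E'
from h import *
go(*target(.1,.04))
E
```

```text
t: 9.43
tool_pos: [0.4852, 0.1579, 0.3542]
tool_rot: [1.756, 2.265, 0.447]
contact_force: [1.4, -0.2, -3.5]
opening: 0.0157
grip_force: 39.6
t 9.43 pos [0.4852 0.1579 0.3542] F [ 1.36 -0.15 -3.54] M [-0.17   0.374  0.004] open 0.0157 grip 39.6
turn [ 0.491 -0.058  0.237] shift cur [ 1.909 -0.272  3.197] shift after turn [ 1.921 -0.175  3.197]
```

```bash
python3 -m jog '[[0.49,-0.06,0.24,1,0,0,-1],[0,0,0,0.8,-0.1,0,-1],[0,0,0,0.1,-0.1,0.7,-1],[0,0,0,0,0,0.7,-1],[0,0,0,0,0,0.5,-1]]' >/dev/null
python3 -m jog '[[0,0,0,0,0,0.4,-1],[0,0,0,0,0,0.2,-1],[0,0,0,0,0,0,-1],[0,0,0,0,0,0,-1]]'
python3 - <<'E'
from h import *
go(*target(.1,.04))
a,b=[viewer.get_image(n)['img'] for n in('side','top')]
pickle.dump({'side':a,'top':b},open('d2.pkl','wb'))
cv2.imwrite('pics/e.png',np.hstack([cv2.resize(a[90:290,170:320],(450,600)),cv2.resize(b[200:360,130:223],(350,600))])[:,:,::-1])
E
```

```text
t: 10.55
tool_pos: [0.4929, 0.2165, 0.2834]
tool_rot: [1.802, 2.266, 0.403]
contact_force: [0.6, -0.1, -3.3]
opening: 0.0157
grip_force: 39.7
t 10.55 pos [0.4929 0.2165 0.2834] F [ 0.65 -0.1  -3.35] M [-0.111  0.381  0.007] open 0.0157 grip 39.7
turn [ 0.04   0.017 -0.034] shift cur [ 0.079 -0.026  0.743] shift after turn [ 0.078 -0.023  0.743]
```

View pics/e.png

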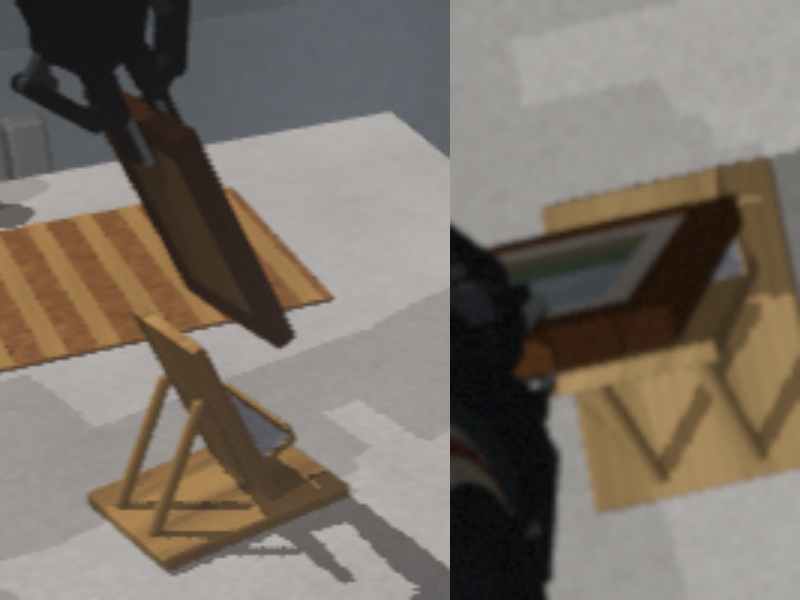

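The frame is parallel to the panel with its coloured picture facing out, about 40 mm in front of the panel. I'll compare the visible bottom-right corner with the prediction to get the sideways offset.

Run:
```python
from h import *
d=pickle.load(open('d0.pkl','rb'));o=status.get_obs();Rc=R.from_rotvec(o['tool_rot'])
for n,m in(('top',lambda p:(450+(p[0]-130)*350/93,(p[1]-200)*3.75)),('side',lambda p:((p[0]-170)*3,(p[1]-90)*3))):
  for fx in(-8,8):
    for fy in(-65,65):
      for fz in (0,180):
        # tool x=+frame y, tool y=+frame x, tool z=-frame z
        P=[m(proj(d[n],o['tool_pos']+Rc.apply([(fy+s)/1e3,fx/1e3,LEN-fz/1e3]))) for s in(0,4)]
        print(n,fx,fy,fz,np.round(P,0).tolist())
# easel: panel right/left lower edge & top, for check
```

```text
top -8 -65 0 [[749.0, 223.0], [740.0, 225.0]]
top -8 -65 180 [[686.0, 342.0], [675.0, 344.0]]
top -8 65 0 [[461.0, 287.0], [452.0, 289.0]]
top -8 65 180 [[328.0, 422.0], [317.0, 425.0]]
top 8 -65 0 [[740.0, 189.0], [731.0, 190.0]]
top 8 -65 180 [[675.0, 300.0], [664.0, 302.0]]
top 8 65 0 [[451.0, 253.0], [442.0, 255.0]]
top 8 65 180 [[315.0, 380.0], [304.0, 383.0]]
side -8 -65 0 [[282.0, 348.0], [279.0, 346.0]]
side -8 -65 180 [[178.0, 140.0], [175.0, 138.0]]
side -8 65 0 [[189.0, 287.0], [186.0, 285.0]]
side -8 65 180 [[83.0, 87.0], [80.0, 86.0]]
side 8 -65 0 [[300.0, 335.0], [297.0, 333.0]]
side 8 -65 180 [[198.0, 126.0], [195.0, 124.0]]
side 8 65 0 [[205.0, 274.0], [203.0, 273.0]]
side 8 65 180 [[101.0, 74.0], [99.0, 73.0]]
```

Run:
```python
from h import *
d=pickle.load(open('d0.pkl','rb'))
LEN0=LEN
for h in(25,35,45,55,65):
    for n,m in(('side',lambda p:((p[0]-170)*3,(p[1]-90)*3)),):
        print(h,[np.round(m(proj(d[n],target(h/1e3-LEN0+z,x-.008,-.045)[0])),0).tolist() for x,z in((.030,.008),(.030,-.003),(0,0))])
go(*target(.085,.006,-.001))
```

```text
25 [[298.0, 435.0], [304.0, 445.0], [271.0, 467.0]]
35 [[294.0, 425.0], [299.0, 436.0], [266.0, 458.0]]
45 [[289.0, 416.0], [294.0, 426.0], [261.0, 448.0]]
55 [[284.0, 406.0], [289.0, 417.0], [256.0, 439.0]]
65 [[279.0, 396.0], [284.0, 407.0], [251.0, 429.0]]
t 10.65 pos [0.4928 0.2165 0.2834] F [-0.46 -0.59 -2.17] M [-0.143  0.383  0.023] open 0.0155 grip 39.7
turn [ 0.039  0.017 -0.033] shift cur [ 0.041 -1.158  1.239] shift after turn [ 0.042 -1.154  1.243]
```

```bash
python3 -m jog '[[0.04,0.02,-0.03,0.04,-0.3,0.3,-1],[0,0,0,0,-0.3,0.3,-1],[0,0,0,0,-0.3,0.3,-1],[0,0,0,0,-0.2,0.3,-1],[0,0,0,0,-0.05,0.04,-1]]'
python3 -m jog '[[0,0,0,0,0,0.2,-1],[0,0,0,0,0,0.2,-1],[0,0,0,0,0,0.2,-1],[0,0,0,0,0,0.1,-1],[0,0,0,0,0,0,-1]]'
python3 - <<'E'
from h import *
go(*target(.05,.004,-.001))
E
```

```text
t: 11.28
tool_pos: [0.4723, 0.2129, 0.234]
tool_rot: [1.802, 2.273, 0.397]
contact_force: [-0.7, -0.5, -3.0]
opening: 0.0155
grip_force: 39.7
t: 11.9
tool_pos: [0.48, 0.2147, 0.2155]
tool_rot: [1.801, 2.272, 0.398]
contact_force: [-0.5, 0.2, -3.1]
opening: 0.0152
grip_force: 39.6
t 11.9 pos [0.48   0.2147 0.2155] F [-0.52  0.17 -3.07] M [-0.14   0.407 -0.056] open 0.0152 grip 39.6
turn [-0.025 -0.002 -0.003] shift cur [ 0.004 -0.042  0.43 ] shift after turn [ 0.004 -0.043  0.43 ]
```

```bash
python3 -m jog '[[0,0,0,0,0,0.13,-1],[0,0,0,0,0,0.13,-1],[0,0,0,0,0,0.13,-1],[0,0,0,0,0,0,-1]]'
python3 -m jog '[[0,0,0,0,0,0.1,-1],[0,0,0,0,0,0.1,-1],[0,0,0,0,0,0,-1]]'
python3 - <<'E'
from h import *
go(*target(.045,.004,-.001))
E
```

```text
t: 12.4
tool_pos: [0.4837, 0.2156, 0.2043]
tool_rot: [1.802, 2.272, 0.398]
contact_force: [-0.7, -0.5, -3.7]
opening: 0.0158
grip_force: 39.6
t: 12.78
tool_pos: [0.4858, 0.2161, 0.1989]
tool_rot: [1.801, 2.272, 0.398]
contact_force: [-0.3, 0.8, -3.0]
opening: 0.0156
grip_force: 39.6
t 12.78 pos [0.4858 0.2161 0.1989] F [-0.33  0.84 -2.98] M [-0.127  0.348 -0.063] open 0.0156 grip 39.6
turn [-0.025 -0.002 -0.003] shift cur [ 0.003 -0.038  0.007] shift after turn [ 0.003 -0.038  0.007]
```

```bash
cat > chk.py <<'E'
from h import *
o=status.get_obs();f=R.from_rotvec(o['tool_rot']).inv().apply(o['contact_force'])
print('t',round(o['t'],2),'tool-axes F',f.round(2),'z',o['tool_pos'][2].round(4)); raise SystemExit(int(f[2]<1.0))
E
python3 chk.py &&
python3 -m jog '[[0,0,0,0,0,0.04,-1],[0,0,0,0,0,0.03,-1],[0,0,0,0,0,0.03,-1],[0,0,0,0,0,0,-1]]' >/dev/null && python3 chk.py &&
python3 -m jog '[[0,0,0,0,0,0.03,-1],[0,0,0,0,0,0.03,-1],[0,0,0,0,0,0,-1]]' >/dev/null && python3 chk.py &&
python3 -m jog '[[0,0,0,0,0,0.03,-1],[0,0,0,0,0,0.03,-1],[0,0,0,0,0,0,-1]]' >/dev/null && python3 chk.py &&
python3 -m jog '[[0,0,0,0,0,0.03,-1],[0,0,0,0,0,0.03,-1],[0,0,0,0,0,0,-1]]' >/dev/null && python3 chk.py
```

```text
t 12.78 tool-axes F [ 0.9  -1.14  2.76] z 0.1989
t 13.28 tool-axes F [ 0.39 -0.96  2.64] z 0.1964
t 13.65 tool-axes F [ 0.57 -0.39  2.25] z 0.1947
t 14.03 tool-axes F [-0.64 -0.66  4.15] z 0.193
t 14.4 tool-axes F [-1.25 -3.55 -4.79] z 0.1924
```

Run:
```python
from h import *
go(*target(.038,.004,-.001))
a,b=[viewer.get_image(n)['img'] for n in('side','top')]
cv2.imwrite('pics/c.png',np.hstack([cv2.resize(a[175:275,200:300],(400,400),interpolation=cv2.INTER_CUBIC),cv2.resize(b[235:335,140:240],(400,400),interpolation=cv2.INTER_CUBIC)])[:,:,::-1])
```

```text
t 14.4 pos [0.4889 0.2167 0.1924] F [-4.55 -2.35  3.29] M [-0.42   1.004 -0.034] open 0.0156 grip 40.7
turn [-0.012  0.001 -0.001] shift cur [ 0.005 -0.065  0.002] shift after turn [ 0.005 -0.065  0.002]
```

View pics/c.png

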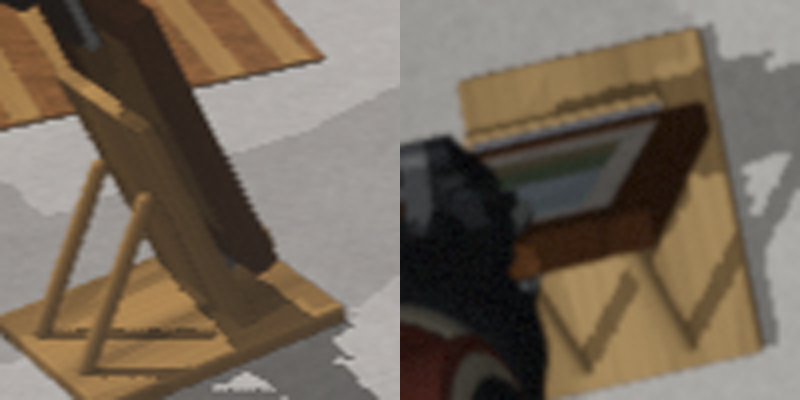

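The top half shows a strip of grey felt and the lip in front of the frame's bottom edge, at about (560,125). So the frame sits inside the lip and is touching the ledge at h≈38 mm. I'll ease the load and move back to the panel.

```bash
cat > chk2.py <<'E'
from h import *
o=status.get_obs();f=R.from_rotvec(o['tool_rot']).inv().apply(o['contact_force']);m=R.from_rotvec(o['tool_rot']).inv().apply(o['wrist_torque'])
print('t',round(o['t'],2),'F',f.round(2),'M',m.round(3),'pos',o['tool_pos'].round(4)); raise SystemExit(int(f[1]>1.5))
E
python3 -m jog '[[0,0,0,0,0,-0.03,-1],[0,0,0,0,0,0,-1]]' >/dev/null; python3 chk2.py &&
python3 -m jog '[[0,0,0,0,-0.04,0,-1],[0,0,0,0,-0.03,0,-1],[0,0,0,0,0,0,-1]]' >/dev/null && python3 chk2.py &&
python3 -m jog '[[0,0,0,0,-0.03,0,-1],[0,0,0,0,0,0,-1]]' >/dev/null && python3 chk2.py &&
python3 -m jog '[[0,0,0,0,-0.03,0,-1],[0,0,0,0,0,0,-1]]' >/dev/null && python3 chk2.py &&
python3 -m jog '[[0,0,0,0,-0.03,0,-1],[0,0,0,0,0,0,-1]]' >/dev/null && python3 chk2.py
python3 -c "
from h import *
go(*target(.038,0,-.001))"
```

```text
t 14.75 F [-0.5  -2.38 -1.76] M [ 0.581 -0.15  -0.033] pos [0.4886 0.2167 0.1924]
t 15.12 F [-0.03  0.32  1.11] M [-0.042  0.089  0.098] pos [0.4867 0.2164 0.1917]
t 15.38 F [-0.11 -0.06  0.28] M [-0.033  0.08   0.06 ] pos [0.4858 0.2162 0.1914]
t 15.62 F [ 0.22 -0.44  0.34] M [-0.041  0.089  0.04 ] pos [0.4848 0.2159 0.191 ]
t 15.88 F [-0.23 -0.28 -0.78] M [-0.073  0.095  0.059] pos [0.484  0.2157 0.1907]
t 15.88 pos [0.484  0.2157 0.1907] F [-0.46 -0.34  0.64] M [ 0.123 -0.046 -0.023] open 0.0157 grip 40.1
turn [-0.015 -0.003 -0.004] shift cur [ 0.002 -0.022  0.005] shift after turn [ 0.002 -0.022  0.005]
```

```bash
python3 -m jog '[[0,0,0,0,-0.03,0,-1],[0,0,0,0,0,0,-1]]' >/dev/null && python3 chk2.py &&
python3 -m jog '[[0,0,0,0,-0.02,0,-1],[0,0,0,0,0,0,-1]]' >/dev/null && python3 chk2.py &&
python3 -m jog '[[0,0,0,0,-0.02,0,-1],[0,0,0,0,0,0,-1]]' >/dev/null && python3 chk2.py &&
python3 -m jog '[[0,0,0,0,-0.02,0,-1],[0,0,0,0,0,0,-1]]' >/dev/null && python3 chk2.py
python3 -c "
from h import *
go(*target(.038,0,-.001))"
```

```text
t 16.12 F [-0.11  1.15 -0.36] M [-0.112  0.063  0.058] pos [0.4833 0.2155 0.1904]
t 16.38 F [0.27 4.24 2.89] M [-0.686  0.129 -0.043] pos [0.4831 0.2155 0.1904]
t 16.38 pos [0.4831 0.2155 0.1904] F [ 4.78  1.4  -1.27] M [ 0.26  -0.643  0.085] open 0.0155 grip 39.6
turn [ 0.001 -0.003 -0.001] shift cur [0.002 0.01  0.006] shift after turn [0.002 0.01  0.006]
```

```bash
python3 -m jog '[[0,0,0,0,0.01,0.015,-1],[0,0,0,0,0,0,-1]]' >/dev/null ; python3 chk2.py 
python3 -m jog '[[-0.06,0,0,0,-0.025,0,-1],[0,0,0,0,0,0,-1]]' >/dev/null ; python3 chk2.py
python3 -m jog '[[-0.06,0,0,0,-0.025,0,-1],[0,0,0,0,0,0,-1]]' >/dev/null ; python3 chk2.py
python3 -c "
from h import *
go(*target(.038,0,-.001))"
```

```text
t 16.62 F [-1.32  1.66 -1.71] M [-0.299  0.031  0.035] pos [0.4833 0.2155 0.1903]
t 16.88 F [-0.58  5.34 -0.33] M [-0.694  0.085 -0.053] pos [0.483  0.2154 0.1903]
t 17.12 F [-0.1   5.95  0.45] M [-1.087  0.087 -0.087] pos [0.4827 0.2154 0.1903]
t 17.12 pos [0.4827 0.2154 0.1903] F [5.6  1.21 1.69] M [ 0.297 -1.047  0.112] open 0.0152 grip 40.0
turn [ 0.145 -0.003 -0.003] shift cur [0.003 0.025 0.008] shift after turn [0.003 0.025 0.008]
```

```bash
cat > chk3.py <<'E'
from h import *
o=status.get_obs();Rc=R.from_rotvec(o['tool_rot']);f=Rc.inv().apply(o['contact_force']);m=Rc.inv().apply(o['wrist_torque'])
print('t',round(o['t'],2),'Fy',f[1].round(2),'Fz',f[2].round(2),'Mx',m[0].round(3),'d',(-(m[0]-.37)/(f[1]+1.2)).round(3),'lean err deg',np.degrees((Rc.inv()*tool(13.2,20)).as_rotvec()).round(2))
E
python3 -m jog '[[0.12,0,0,0,0.012,0,-1],[0,0,0,0,0,0,-1]]' >/dev/null ; python3 chk3.py 
python3 -m jog '[[0.08,0,0,0,0.008,0,-1],[0,0,0,0,0,0,-1]]' >/dev/null ; python3 chk3.py
python3 -m jog '[[0.08,0,0,0,0.008,0,-1],[0,0,0,0,0,0,-1]]' >/dev/null ; python3 chk3.py
python3 -m jog '[[0.08,0,0,0,0.008,0,-1],[0,0,0,0,0,0,-1]]' >/dev/null ; python3 chk3.py
python3 - <<'E'
from h import *
a,b=[viewer.get_image(n)['img'] for n in('side','top')]
cv2.imwrite('pics/c2.png',cv2.resize(a[170:260,200:290],(600,600),interpolation=cv2.INTER_CUBIC)[:,:,::-1])
E
```

```text
t 17.38 Fy 6.47 Fz -0.29 Mx -1.071 d 0.188 lean err deg [ 0.09 -0.02 -0.02]
t 17.62 Fy 5.47 Fz 0.57 Mx -1.276 d 0.247 lean err deg [-0.31 -0.01 -0.02]
t 17.88 Fy 5.67 Fz 0.3 Mx -1.756 d 0.309 lean err deg [-0.69 -0.02 -0.02]
t 18.12 Fy 6.48 Fz 0.89 Mx -2.06 d 0.317 lean err deg [-1.04 -0.02 -0.02]
```

View pics/c2.png

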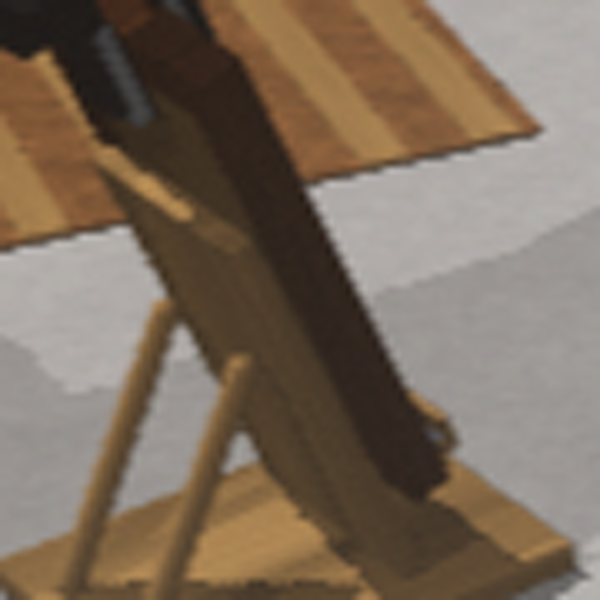

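The frame is flat against the panel in view, with its bottom edge on the ledge at (415,490) behind the lip. The contact lever arm has moved from the panel's top to its bottom, so flat lies between them. I'll go back to about −0.3° and ease the pressure.

```bash
python3 -m jog '[[-0.13,0,0,0,0,0.01,-1],[0,0,0,0,0,0,-1],[0,0,0,0,0,0,-1]]' >/dev/null ; python3 chk3.py 
python3 -m jog '[[0,0,0,0,0,0.01,-1],[0,0,0,0,0,0,-1],[0,0,0,0,0,0,-1]]' >/dev/null ; python3 chk3.py
python3 -c "
from h import *
go(*target(.038,0,-.001))"
```

```text
t 18.6 Fy 4.26 Fz -4.58 Mx -1.454 d 0.334 lean err deg [-0.51 -0.01 -0.01]
t 18.98 Fy 4.17 Fz -6.24 Mx -1.23 d 0.298 lean err deg [-0.52 -0.01 -0.01]
t 18.98 pos [0.4835 0.2156 0.1904] F [ 1.95 -0.2   7.28] M [ 0.312 -1.19   0.022] open 0.0155 grip 40.9
turn [-0.104 -0.002 -0.003] shift cur [ 0.002 -0.002  0.003] shift after turn [ 0.002 -0.002  0.003]
```

```bash
python3 -m jog '[[-0.04,0,0,0,0,-0.006,-1],[0,0,0,0,0,0,-1],[0,0,0,0,0,0,-1]]' >/dev/null ; python3 chk3.py
python3 -m jog '[[0,0,0,0,0,0,-1],[0,0,0,0,0,0,-1]]' 20 ; python3 chk3.py
python3 -m jog '[[0,0,0,0,0,0,-0.6],[0,0,0,0,0,0,-0.55],[0,0,0,0,0,0,-0.4],[0,0,0,0,0,0,-0.2],[0,0,0,0,0,0,0]]'
python3 -m jog '[[0,0,0,0,0,0,0],[0,0,0,0,0,0,0],[0,0,0,0,0,0,0]]'; python3 chk3.py
```

```text
t 19.35 Fy 3.75 Fz -5.03 Mx -1.18 d 0.313 lean err deg [-0.36 -0.01 -0.01]
t: 19.6
tool_pos: [0.4832, 0.2155, 0.1904]
tool_rot: [1.803, 2.275, 0.394]
contact_force: [2.1, 0.9, 6.4]
opening: 0.0155
grip_force: 40.8
t 19.6 Fy 4.28 Fz -5.31 Mx -1.177 d 0.282 lean err deg [-0.35 -0.01 -0.01]
t: 20.23
tool_pos: [0.4819, 0.2152, 0.1879]
tool_rot: [1.805, 2.277, 0.389]
contact_force: [-0.4, 0.5, 0.3]
opening: 0.0427
grip_force: 0.0
t: 20.6
tool_pos: [0.4828, 0.2154, 0.1893]
tool_rot: [1.804, 2.276, 0.393]
contact_force: [0.1, -0.8, -0.4]
opening: 0.0425
grip_force: 0.0
t 20.6 Fy -0.21 Fz 0.38 Mx 0.113 d 0.26 lean err deg [-0.44 -0.01 -0.02]
```

Released, with no load on the tool. I'll retreat along the frame and then look.

```bash
python3 -m jog '[[0,0,0,0,0,-0.3,0],[0,0,0,0,0,-0.6,0],[0,0,0,0,0,-1,0],[0,0,0,0,0,-1,0],[0,0,0,0,0,-1,0]]'
python3 -m jog '[[0,0,0,0,0,-1,0],[0,0,0,0,0,-1,0],[0,0,0,0,-1,-0.5,0],[0,0,0,0,-1,0,0],[0,0,0,0,0,0,0]]'
python3 - <<'E'
from h import *
d=pickle.load(open('d0.pkl','rb'))
a,b=[viewer.get_image(n)['img'] for n in('side','top')]
cv2.imwrite('pics/f.png',np.hstack([cv2.resize(a[120:280,180:287],(400,600),interpolation=cv2.INTER_CUBIC),cv2.resize(b[220:340,120:240],(400,400),interpolation=cv2.INTER_CUBIC)[:,:,:] if 0 else cv2.copyMakeBorder(cv2.resize(b[220:340,120:240],(400,400),interpolation=cv2.INTER_CUBIC),0,200,0,0,cv2.BORDER_CONSTANT)])[:,:,::-1])
B=R.from_matrix(np.stack([tool(13.2,20).as_matrix()[:,1],tool(13.2,20).as_matrix()[:,0],-tool(13.2,20).as_matrix()[:,2]],1))
o=target(.038-LEN,0)[0]
for x,y,z in((8,-65,0),(8,65,0),(-8,-65,180),(8,-65,180),(-8,65,180),(8,65,180)):
    P=o+B.apply(np.array([x,y,z])/1e3); s=proj(d['side'],P);t=proj(d['top'],P)
    print((x,y,z),'side',((s-[180,120])*3.745).round(),'top',((t-[120,220])/.3+[400,0]).round())
E
```

```text
t: 21.22
tool_pos: [0.4442, 0.2063, 0.3023]
tool_rot: [1.803, 2.274, 0.395]
contact_force: [-0.6, 0.1, 0.6]
opening: 0.0425
grip_force: 0.0
t: 21.85
tool_pos: [0.3642, 0.1877, 0.3516]
tool_rot: [1.802, 2.274, 0.397]
contact_force: [-0.3, -0.1, 0.0]
opening: 0.0425
grip_force: 0.0
(8, -65, 0) side [333. 452.] top [724. 139.]
(8, 65, 0) side [218. 370.] top [492. 192.]
(-8, -65, 180) side [187. 233.] top [689. 267.]
(8, -65, 180) side [211. 216.] top [680. 234.]
(-8, 65, 180) side [ 71. 158.] top [407. 332.]
(8, 65, 180) side [ 94. 142.] top [397. 299.]
```

View pics/f.png

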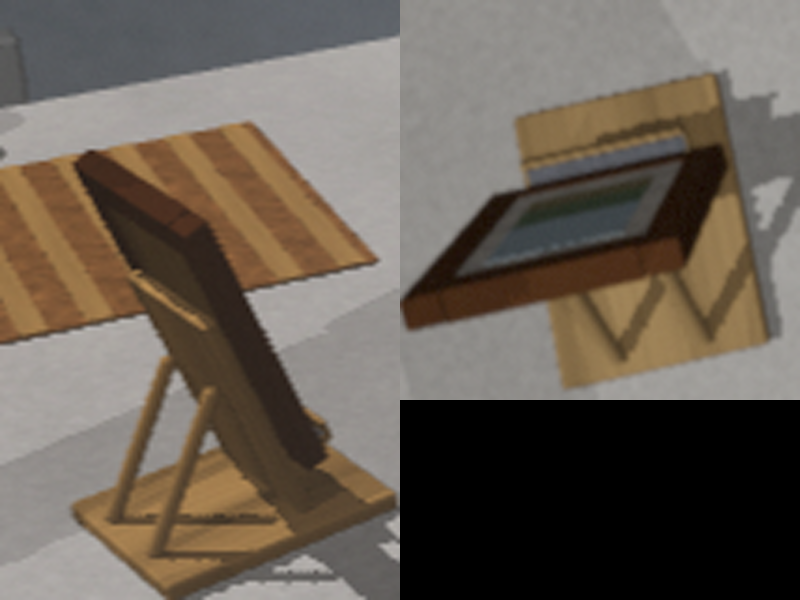

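The frame stands square, centred to about 1 mm and flat on the panel, with the picture out. Its corners, e.g. top view (405,328), (683,270) and (724,147), are within about 8 px of the prediction, and the gripper is clear.

```bash
python3 -c "
from station import finish_job
print(finish_job())"
```

```text
the job is handed in; nothing more can be done
None
```

The framed photo is on the easel ledge, picture facing out, centred to about 1 mm, square and flat back against the panel. The gripper is clear, and I handed the job in at about 22 s of the 48 s allowed.

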